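# Raise the specimen post to the gauge pointer and hold it

## Task

Stand the round resin specimen upright in the middle of the little square table on top of the steel post, and let go of it. Then take hold of the post (by its table or rod, not by the specimen) and draw it straight up, partway out of its holder and without wrenching it in the bore, until the top face of the table is level with the tip of the height gauge's pointer. Finish holding it still there, ready to be clamped, with the specimen still standing on it; leave the gauge and the other things on the bench as they are.

Things in the scene. Friction and masses are not known exactly. Their poses are not given: they have to be found in the camera images.
- specimen_mid (a point): The specimen: a pale resin cylinder with a small bright steel disc in its top face, 26 mm in diameter and 32 mm tall, about 50 g, standing upright on the bench. The point is its centre, 16 mm above its underside; z is its axis, up.
- table_mid (a point): The post's table: a square aluminium plate 44 x 44 mm, 14 mm thick, fixed on a round steel rod 20 mm in diameter; the whole post weighs about 0.34 kg and can slide and turn in its holder. The point is the plate's centre, half-way up its thickness (top face 7 mm above it). x and y are square to the plate's upright faces, z is up along the rod.
- table_top (a point): Centre of the top face of the post's table, where the specimen is to stand (same axes). Its underside is 14 mm lower, 41 mm above the holder's mouth while the post is fully down, as at the start.
- post_foot (a point): Centre of the foot of the rod (same axes), 125 mm below the table's top face. At the start it rests on the bore's floor, 70 mm below the bore's mouth.
- bore_mouth (a point): Mouth of the post holder's bore, 82 mm above the bench: a grey barrel 42 mm in outer diameter on a 75 x 75 mm aluminium foot fixed to the bench; a small clamping screw (loose, not used here) sticks out 43 mm from the axis along x, 66 mm above the bench. The bore is upright, about 0.6 mm wider than the rod, 70 mm deep. z is up.
- pointer_tip (a point): Tip of the height gauge's pointer, on its top face: a flat level steel finger 12 mm wide, 6 mm thick, on a stiff slide on an upright steel column 222 mm tall with a grey 70 x 90 mm base fixed to the bench. It points along the gauge's -y, towards the post; the column is 70 mm behind the tip. The tip is 15 to 55 mm higher than the table's top is at the start. z is up.
- collar: Bystander: a dark steel ring lying flat, 36 mm in diameter, 14 mm high. Origin under its centre.
- block: Bystander: an aluminium block 35 x 22 x 45 mm, standing. Origin under its centre.
- spare_post: Bystander: a plain steel rod 20 mm in diameter and 100 mm long, lying on the bench.
- jar: Bystander: an amber jar 56 mm in diameter and 70 mm tall. Origin under its centre.
- driver: Bystander: a screwdriver lying on the bench.
- beaker: Bystander: a white cup 60 mm in diameter and 70 mm tall. Origin under its centre.
There are look-alikes about, which are no part of the job. What is shaped like the part that bears specimen_mid but pink is not meant. What is shaped like the part that bears bore_mouth but brown is not meant.

How it is judged:
On the way:
1. the specimen stands on the post's table, let go, with the post still down in its holder (horizontal distance between specimen_mid and table_top below 0.01 m and z of specimen_mid in the frame of table_top between 0.012 and 0.019 m and angle between specimen_mid's own z axis and vertical below 0.1 rad and contact force between the fingers and specimen below 0.1 N and z of post_foot in the frame of bore_mouth below -0.064 m), for 0.2 s.
At the end, for the whole second after the job is handed in: The gripper holds the post (over 2 N) still and upright (0.05 rad), foot still in the bore, table top within 6 mm of the pointer tip's height; the specimen stands upright on the table within 12 mm of its middle, untouched by the fingers; the pointer is unmoved (z of table_top in the frame of pointer_tip between -0.006 and 0.006 m and contact force between the fingers and post above 2 N and linear speed of post below 0.01 m/s and horizontal distance between post_foot and bore_mouth below 0.004 m and z of post_foot in the frame of bore_mouth between -0.06 and -0.008 m and angle between table_mid's own z axis and vertical below 0.05 rad and horizontal distance between specimen_mid and table_top below 0.012 m and z of specimen_mid in the frame of table_top between 0.012 and 0.019 m and angle between specimen_mid's own z axis and vertical below 0.1 rad and contact force between specimen and post above 0.1 N and contact force between the fingers and specimen below 0.5 N and distance of pointer_tip from where it was at the start of the episode below 0.003 m); the arm keeps its last pose, push and grip.
It fails at once if the post was drawn clean out of the bore (z of post_foot in the frame of bore_mouth above -0.003 m).
It fails at once if the post was wrenched or jammed in the bore while being drawn out (over 30 N) (z of post_foot in the frame of bore_mouth above -0.066 m and contact force between post and holder above 30 N).
It fails at once if the pointer was moved (distance of pointer_tip from where it was at the start of the episode above 0.004 m).
It fails at once if a bystander was disturbed (over 20 mm) (distance of any of collar, block, spare_post, jar, driver, beaker from where it was at the start of the episode above 0.02 m).
It also fails if it takes over 51 s, if anything falls off the work surface, if the arm or the gripper's body presses on something with over 40 N, if the wrist force passes 120 N, or if a joint passes its speed limit or range.

## Robot

A 6-joint arm with a two-finger parallel gripper is mounted at the origin on the work surface. World frame = base frame: x ahead of the robot, y to its left, z up, the work surface at z = 0. Lengths are in m, angles in rad, forces in N, time in s.
With the tool pointing down it reaches from about 0.35 to 0.875 m from the base axis. Payload 15.5 kg.
Tool frame: the origin (TCP) lies midway between the tips of the shut fingers; the grasp point (between the pads) lies 19 mm behind it (hold_point_z is the distance from the TCP to the grasp point, in m); z points along the fingers, y is the direction in which the jaws open and shut (so a half turn about z gives the same grasp; the last joint's range is limited). The gripper opens to 85 mm and grips with 20 to 120 N. Pads are 22 mm wide; open, the fingers measure 114 mm over their backs; the gripper's body (76 mm by 85 mm) begins 54 mm behind the grasp point. The pads swing forward as they close: fully open they stand 13 mm farther back than shut.
Start: joints at [1.012, 0.494, 1.345, -0, 1.302, -0.096], TCP at [0.279, 0.559, 0.231] pointing down, gripper open.
Joint ranges: [-2.91, 2.91], [-0.82, 2.16], [0.22, 2.67], [-1.22, 4.37], [0.12, 2.79], [-3.08, 3.08]. Speed limits (rad/s): [1.89, 1.89, 2.57, 3.01, 3.01, 3.01].

## Interface

Orientations are given as a unit quaternion [w, x, y, z].
In Python, from plant import * gives the robot as it stands. The module is installed in compiled form; this text tells all that it offers.
- The arm moves only by the tool apply_moves, never from a script. Its argument "steps" is one flat list of numbers, 7 for each row, row after row: the shift along the tool's x, y, z in mm, then the turn, a rotation vector about the tool's x, y, z in degrees, then the finger opening in mm, from 0 to 85.4. In form: [dx, dy, dz, rx, ry, rz, claw, dx, dy, dz, rx, ry, rz, claw, ...]. A call has 1 to 10 rows; each row shifts and turns the commanded pose from where the row before left it, along the tool's axes as they then stand; what a row does not reach is not made up. A row lasts 1/8 s, in which the tool goes at most 62.5 mm and 10.7 degrees, less where a joint would pass 70% of its speed; a pose out of reach is approached as far as the arm can. A call with a gripper value outside its range is refused whole. The fingers move at their own pace and stop on an object; "squeeze" is the grip in N (left out, the last holds). Time passes only in rows, so rows that do not move let the fingers close. It gives the time, the measured TCP pose, the force and the opening at its end, in the units of the state.
- state(): the state, without advancing time (a new reading comes with each control period).
- read_camera(name): name is "side" or "top" or "wrist"; returns the picture (384x512x3 uint8, red, green, blue); there is no depth.
- camera_info(name): a dict with "K" (3x3 intrinsics, pixels), "R" (3x3) and "t" (3): a world point X has camera coordinates R X + t. Camera axes: x right, y down, z forward; pixel columns grow to the right and rows downward; lengths in m; the calibration is good to about 2 mm. A picture is of the moment at which its call begins: read the wrist's pose just before it. camera_info takes no time and is no camera call; for the wrist camera it gives the pose at the moment of the call.
- sign_off(): hands the job in, once; it reports no verdict.
The state is a dict: "t": time; "q": joint angles; "dq": joint speeds; "joint_efforts": joint torques, N m; "ee_pos": TCP position; "eef_rot": TCP orientation; "wrist_force": force on the tool from outside, world axes, zero at the start; "torque": the same for the moment, N m; "opening": opening from 0.0 (shut) to 1.0 (fully open).
Only numpy, scipy, OpenCV 4.12 (cv2) and the standard library are available. Lean on these libraries where they do the work, as an engineer would, in place of code of your own. Each camera call takes 0.05 s, during which the arm holds its last target. There are 200 camera calls.

## Working session

There is one attempt and no reset: what is moved stays moved. The work goes in short steps, Python scripts to look and compute and a tool call to move; the robot and the scene stay as the last step left them, time stands still between calls to the robot, and variables do not carry over. Pictures are saved under pics/ and viewed, about 8 in all and at most 12, crops included, and the job is handed in when it is done.

Besides the shell and the picture viewer there is one more tool, called after ">>>" as name(argument=value, ...), one argument or row to a line, values as JSON. apply_moves: Moves the arm, as the interface text tells. Its arguments: {"type":"object","properties":{"steps":{"type":"array"},"squeeze":{"type":"number"}},"required":["steps"]}

```bash
mkdir -p pics
python3 - <<'E'
from plant import *
import cv2,numpy as np
for n in("side","top","wrist"):
    i=camera_info(n);im=read_camera(n)
    cv2.imwrite(f"pics/{n}0.png",cv2.cvtColor(im,cv2.COLOR_RGB2BGR))
    print(n,np.round(i["K"],1).tolist(),np.round(i["R"],3).tolist(),np.round(i["t"],3).tolist())
s=state();print(s)
E
```

```text
side [[392.6, 0.0, 247.2], [0.0, 392.6, 199.8], [0.0, 0.0, 1.0]] [[0.903, -0.428, -0.017], [-0.272, -0.542, -0.795], [0.332, 0.723, -0.606]] [-0.452, 0.253, 0.992]
top [[437.7, 0.0, 254.4], [0.0, 437.7, 192.2], [0.0, 0.0, 1.0]] [[-0.01, -1.0, 0.006], [-0.984, 0.009, -0.18], [0.18, -0.008, -0.984]] [0.056, 0.568, 1.38]
wrist [[328.2, 0.0, 256.4], [0.0, 328.2, 196.9], [0.0, 0.0, 1.0]] [[0.448, 0.894, -0.001], [0.853, -0.427, 0.301], [0.269, -0.135, -0.954]] [-0.624, -0.039, 0.38]
{'t': 0.15, 'q': array([ 1.01250313e+00,  4.94045043e-01,  1.34595815e+00, -1.32540509e-05,
        1.30250926e+00, -9.54730344e-02]), 'dq': array([ 0.00067093, -0.0014815 , -0.00202602,  0.00128841, -0.0016526 ,
       -0.00114415]), 'joint_efforts': array([-3.73854880e-05, -8.82541895e+01, -3.84066904e+01, -1.87272481e-04,
        6.96887146e-03,  9.20817683e-05]), 'ee_pos': array([0.27889078, 0.5590294 , 0.23084477]), 'eef_rot': array([-1.41618531e-04,  2.29348508e-01,  9.73344261e-01, -4.37595222e-04]), 'wrist_force': array([-0.34468982, -0.57837082,  0.51635079]), 'torque': array([ 0.0154161 , -0.00130349,  0.01626245]), 'opening': 0.9962622171607975}
```

View pics/top0.png

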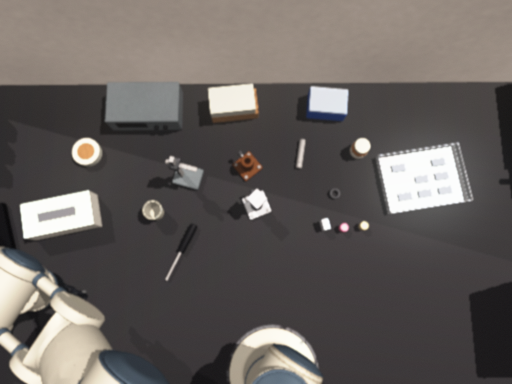

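View pics/side0.png

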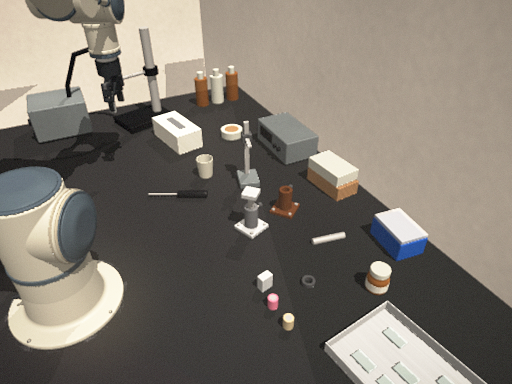

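The top view shows the pale specimen at about (363,226), the pink decoy at (344,228), the post table near (257,199) and the gauge at (187,178). In the side view they are at (288,322), (272,302), (250,195) and (248,160). I'll zoom in on these.

Run:
```python
import cv2,numpy as np
a=cv2.imread("pics/top0.png")[140:240,150:290];b=cv2.imread("pics/side0.png")[110:245,215:315]
a=cv2.resize(a,None,fx=5,fy=5,interpolation=cv2.INTER_CUBIC)[:, :]
b=cv2.resize(b,None,fx=4,fy=4,interpolation=cv2.INTER_CUBIC)
cv2.imwrite("pics/a.png",cv2.resize(a,None,fx=.57,fy=.57)) 
h=600
c=np.zeros((540,800,3),np.uint8); a2=cv2.resize(a,(395,282)); c[:282,:395]=a2; c[:540,400:800]=b
cv2.imwrite("pics/zoom1.png",c)
```

```text
(no output)
```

View pics/zoom1.png

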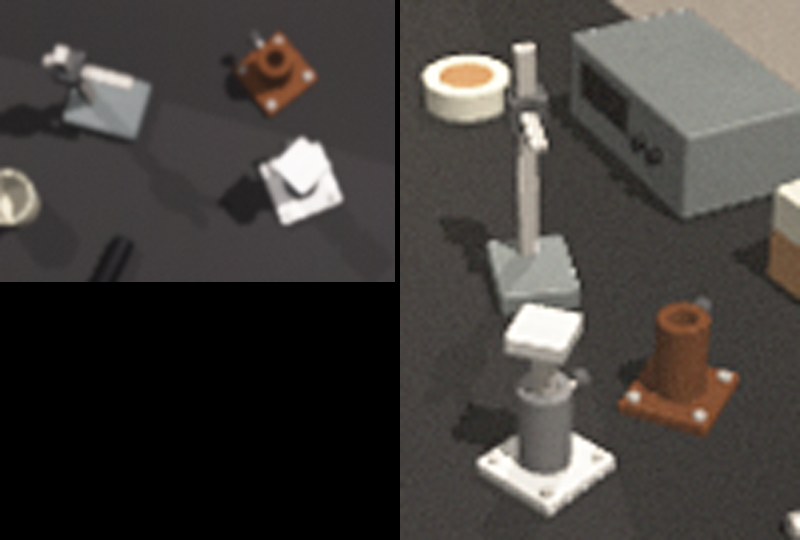

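```bash
cat > h.py <<'E'
from plant import *
import cv2,numpy as np
from scipy.spatial.transform import Rotation as Ro
def ray(i,p):
    K,R,t=[np.array(i[k]) for k in"KRt"]
    d=R.T@np.linalg.solve(K,[p[0],p[1],1.]);return -R.T@t,d/np.linalg.norm(d)
def plane(i,p,z):
    o,d=ray(i,p);return o+d*(z-o[2])/d[2]
def tri(obs):
    A=np.zeros((3,3));b=np.zeros(3);rs=[ray(*x) for x in obs]
    for o,d in rs:
        P=np.eye(3)-np.outer(d,d);A+=P;b+=P@o
    X=np.linalg.solve(A,b);return X,[1e3*np.linalg.norm((np.eye(3)-np.outer(d,d))@(X-o)) for o,d in rs]
def proj(i,X):
    K,R,t=[np.array(i[k]) for k in"KRt"];c=K@(R@X+t);return c[:2]/c[2]
def pose():
    s=state();q=s["eef_rot"];return s["ee_pos"],Ro.from_quat([q[1],q[2],q[3],q[0]])
E
python3 - <<'E'
from h import *
T=camera_info("top");S=camera_info("side")
f=lambda x,y:(150+x/2.82,140+y/2.82);g=lambda x,y:(215+(x-400)/4,110+y/4)
for n,a,b in(("table",f(304,166),g(544,330)),("tip",f(133,80),g(541,144)),("coltop",f(57,56),g(524,46)),("brown",f(276,60),g(683,318)),("spec",(363.5,224),(288.3,318))):
    print(n,*tri([(T,a),(S,b)]))
print("foot",plane(T,f(301,182),.006),plane(S,g(546,465),.006))
print("gbase",plane(T,f(108,100),.02))
for n,p in dict(jar=(360,147),collar=(335,194),block=(325,225),beaker=(152,210),spare=(300,153),pink=(344,228)).items(): print(n,plane(T,p,.03))
print(pose()[1].as_matrix().round(3).tolist())
w=camera_info("wrist");print(-np.array(w["R"]).T@w["t"])
p,R=pose();print(R.inv().apply(-np.array(w["R"]).T@w["t"]-p), (R.inv().as_matrix()@np.array(w["R"]).T).round(3))
E
```

```text
table [0.53333748 0.04134921 0.13398395] [np.float64(1.0243926524938949), np.float64(1.0243926524939766)]
tip [0.62111935 0.22453691 0.16997341] [np.float64(0.2558009815285801), np.float64(0.2558009815283334)]
coltop [0.63789143 0.29624676 0.22001282] [np.float64(2.5376129328697825), np.float64(2.5376129328698727)]
brown [0.6661537  0.07115667 0.08206986] [np.float64(1.3833474751189276), np.float64(1.3833474751187682)]
spec [ 0.46224809 -0.30634582  0.02604206] [np.float64(1.3760600630077449), np.float64(1.376060063007754)]
foot [0.53452082 0.04346375 0.006     ] [0.53481601 0.04181218 0.006     ]
gbase [0.63331506 0.27277267 0.02      ]
jar [ 0.72493973 -0.30830975  0.03      ]
collar [ 0.56391251 -0.21652131  0.03      ]
block [ 0.46099761 -0.1792597   0.03      ]
beaker [0.515696   0.38860237 0.03      ]
spare [ 0.70557432 -0.10423545  0.03      ]
pink [ 0.45057778 -0.24115757  0.03      ]
[[-0.895, 0.446, -0.0], [0.446, 0.895, -0.001], [0.0, -0.001, -1.0]]
[0.21050358 0.59327146 0.3737966 ]
[ 7.64915362e-02 -2.41680156e-05 -1.42946141e-01] [[-0.001 -0.954 -0.301]
 [ 1.    -0.001  0.   ]
 [-0.    -0.301  0.954]]
```

>>> apply_moves(
  steps=[-35,-28,-7,0,0,0,85,-35,-28,-7,0,0,0,85,-35,-28,-7,0,0,0,85,-35,-28,-7,0,0,0,85,-35,-28,-7,0,0,0,85,-35,-28,-7,0,0,0,85,-35,-28,-7,0,0,0,85,-35,-28,-7,0,0,0,85,-35,-28,-7,0,0,0,85,-35,-28,-7,0,0,0,85],
)

```text
t: 1.4
ee_pos: [0.4675, 0.151, 0.3014]
eef_rot: [-0.0, 0.229, 0.973, -0.0]
wrist_force: [0.3, 0.3, 0.0]
opening: 0.997
```

>>> apply_moves(
  steps=[0,0,0,0,0,0,85,0,0,0,0,0,0,85],
)

```text
t: 1.65
ee_pos: [0.4669, 0.1526, 0.3011]
eef_rot: [-0.0, 0.23, 0.973, 0.0]
wrist_force: [0.6, -0.7, -0.2]
opening: 0.996
```

```bash
cat > snap.py <<'E'
from h import *
import pickle,sys
n=sys.argv[1];i=camera_info("wrist");im=read_camera("wrist")
pickle.dump(i,open(n+".pkl","wb"));cv2.imwrite(f"pics/{n}.png",im[:,:,::-1])
s=state();print(s["t"],s["ee_pos"].round(4),s["eef_rot"].round(4),s["q"].round(2))
E
python3 snap.py w1
```

```text
1.7 [0.4668 0.1529 0.301 ] [-3.000e-04  2.292e-01  9.734e-01 -0.000e+00] [ 0.19  0.24  1.56  0.    1.35 -0.91]
```

View pics/w1.png

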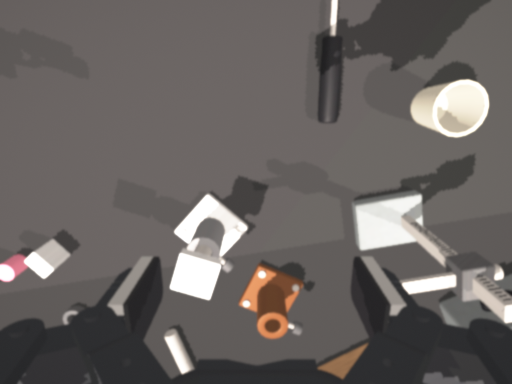

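The picture shows the table top at about (198,273) and the pointer tip near (402,285). The brown holder is at (272,300). Next I'll take a second view, shifted along tool -x.

>>> apply_moves(
  steps=[-30,0,0,0,0,0,85,-30,0,0,0,0,0,85,-30,0,0,0,0,0,85,0,0,0,0,0,0,85,0,0,0,0,0,0,85],
)

```text
t: 2.33
ee_pos: [0.5469, 0.1132, 0.301]
eef_rot: [-0.0, 0.229, 0.973, -0.0]
wrist_force: [0.5, 0.8, 0.1]
opening: 0.993
```

```bash
python3 snap.py w2
python3 - <<'E'
import cv2,numpy as np
a=cv2.imread("pics/w1.png");b=cv2.imread("pics/w2.png")
def c(im,x,y,w,h):return cv2.resize(im[y:y+h,x:x+w],(400,300),interpolation=cv2.INTER_CUBIC)
cv2.imwrite("pics/z2.png",np.vstack([np.hstack([c(a,150,230,100,75),c(a,370,250,100,75)]),cv2.resize(b,(400,300)) if 0 else np.hstack([cv2.resize(b,(400,300)),c(b,370,130,100,75)])]))
E
```

```text
2.375 [0.5468 0.1132 0.3011] [-3.000e-04  2.288e-01  9.735e-01 -0.000e+00] [ 0.1   0.34  1.41  0.    1.4  -1.01]
```

View pics/z2.png

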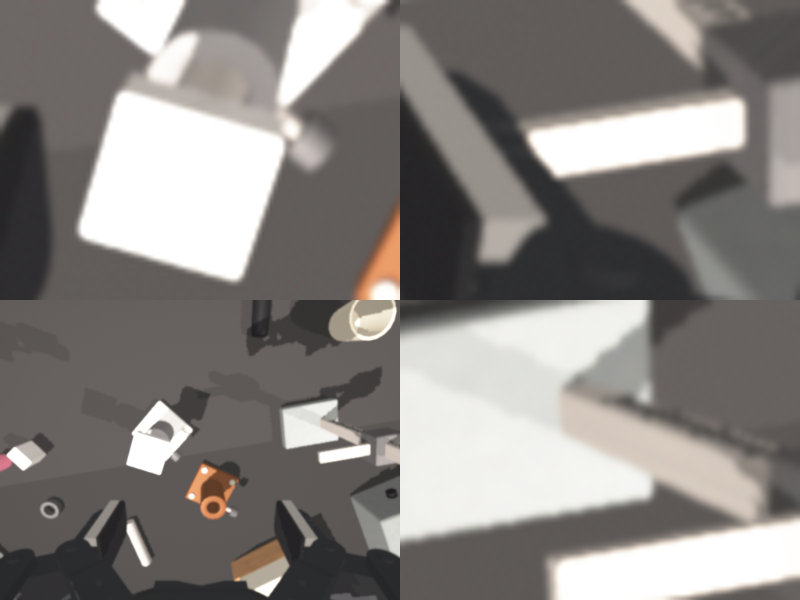

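In w2 the pointer tip is clear at about (408,196), but in w1 the finger partly hides it. I'll take one more view with the tip in the clear.

>>> apply_moves(
  steps=[10,40,0,0,0,0,85,10,40,0,0,0,0,85,0,0,0,0,0,0,85,0,0,0,0,0,0,85],
)

```text
t: 2.88
ee_pos: [0.5648, 0.193, 0.3013]
eef_rot: [-0.0, 0.229, 0.973, -0.0]
wrist_force: [0.6, 0.6, -0.2]
opening: 0.993
```

```bash
python3 snap.py w3
python3 - <<'E'
import pickle
from h import *
I={k:pickle.load(open(k+".pkl","rb")) for k in("w1","w2","w3")}
# table top corners + pointer face: bright regions -> minAreaRect/approx
for k in I:
    im=cv2.imread(f"pics/{k}.png");g=cv2.cvtColor(im,cv2.COLOR_BGR2GRAY)
    print(k,"pred table",proj(I[k],np.array([.533,.0413,.137])).round(1),"tip",proj(I[k],np.array([.621,.2245,.17])).round(1))
    for th in (215,):
        cs,_=cv2.findContours((g>th).astype(np.uint8),cv2.RETR_EXTERNAL,cv2.CHAIN_APPROX_NONE)
        for c in cs:
            A=cv2.contourArea(c)
            if A>150:
                r=cv2.minAreaRect(c);p=cv2.approxPolyDP(c,4,True)[:,0].tolist();print(th,A,np.round(r[0],1),np.round(r[1],1),round(r[2],1),p)
a=cv2.imread("pics/w2.png");b=cv2.imread("pics/w3.png")
p=proj(I["w3"],np.array([.621,.2245,.17])).astype(int)
q=proj(I["w3"],np.array([.533,.0413,.137])).astype(int);print(p,q)
def c(im,x,y,w=120,h=90):
    x=max(0,min(512-w,x));y=max(0,min(384-h,y));return cv2.resize(im[y:y+h,x:x+w],(400,300),interpolation=cv2.INTER_CUBIC)
cv2.imwrite("pics/z3.png",np.vstack([np.hstack([c(a,140,150),c(a,380,150)]),np.hstack([c(b,q[0]-60,q[1]-45),c(b,p[0]-60,p[1]-45)])]))
E
```

```text
2.925 [0.5649 0.1926 0.3014] [-1.000e-04  2.292e-01  9.734e-01 -1.000e-04] [ 0.23  0.4   1.32 -0.    1.43 -0.88]
w1 pred table [190.6 276.5] tip [394.9 291.6]
215 316.0 [177.1 353.3] [39.8  9.5] 64.5 [[165, 337], [181, 372], [186, 371], [174, 336]]
215 557.5 [429.1 284.1] [12.1 53.6] 81.0 [[455, 276], [402, 284], [411, 293], [454, 286]]
215 174.0 [  7.  272.5] [15. 14.] 90.0 [[0, 265], [0, 278], [11, 279], [12, 269]]
215 1589.0 [196.7 274.6] [46.3 42.3] 15.6 [[180, 253], [170, 288], [209, 299], [224, 261]]
215 400.5 [ 38.7 264.8] [28.7 15.6] 39.8 [[32, 252], [24, 262], [47, 276], [53, 267]]
215 2160.0 [390.1 222.1] [44.1 67.6] 80.5 [[420, 196], [357, 207], [360, 247], [415, 240], [400, 215]]
215 1570.0 [209.3 230.5] [53.2 56.1] 41.6 [[206, 195], [174, 232], [193, 250], [198, 239], [190, 240], [199, 222], [207, 216], [218, 218], [225, 227], [220, 256], [246, 226]]
215 2819.5 [453.9 111.6] [52.7 75.4] 59.7 [[487, 94], [478, 83], [459, 80], [446, 86], [431, 107], [413, 105], [412, 113], [417, 121], [446, 135], [464, 135], [486, 115]]
w2 pred table [184.5 196.4] tip [407.  204.2]
215 306
[... 1056 characters left out ...]
[467, 325], [481, 315], [511, 326]]
215 321.5 [424.7 232.6] [20.7 17.9] 86.2 [[432, 222], [416, 226], [418, 243], [433, 241]]
215 777.5 [348.6 216.8] [13.6 63.3] 80.3 [[379, 207], [319, 215], [318, 226], [379, 218]]
215 2480.0 [336.1 173.2] [48.8 68.6] 80.5 [[366, 144], [301, 156], [306, 201], [363, 193], [348, 177], [346, 166]]
215 3719.5 [130.6 197. ] [ 62.3 108. ] 48.1 [[187, 179], [144, 144], [112, 185], [122, 192], [127, 179], [150, 167], [163, 176], [165, 187], [149, 206], [94, 188], [85, 227], [128, 240], [135, 214], [144, 210], [156, 215]]
215 2658.0 [396.  39.] [60. 56.] 90.0 [[409, 10], [387, 11], [370, 29], [368, 49], [383, 68], [402, 68], [419, 53], [423, 26]]
[315 224] [106 214]
```

View pics/z3.png

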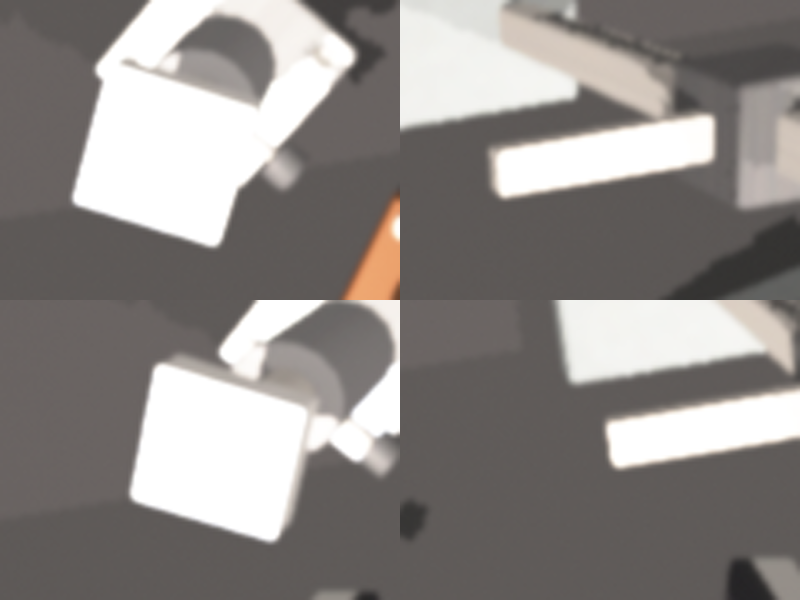

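Run:
```python
import pickle
from h import *
I={k:pickle.load(open(k+".pkl","rb")) for k in("w1","w2","w3")}
s=10/3
o={"w1":((150,230),4),"w2":((140,150),s),"w3":((46,169),s)}
C={"w1":[(117,90),(288,135),(240,282),(80,235)],"w2":[(104,75),(262,107),(218,246),(73,204)],"w3":[(157,65),(308,105),(275,242),(131,200)]}
pt=lambda k,p:(o[k][0][0]+(p[0]-.0)/o[k][1]-.35,o[k][0][1]+p[1]/o[k][1]-.35)
X=[]
for j in range(4):
    x,e=tri([(I[k],pt(k,C[k][j])) for k in I]);X.append(x);print(x.round(4),np.round(e,1))
X=np.array(X);print("table",X.mean(0).round(4))
for a,b in((0,1),(1,2),(2,3),(3,0)):
    d=X[b]-X[a];print(np.linalg.norm(d).round(4),np.degrees(np.arctan2(d[1],d[0]))%90)
for n,a,b in(("tl",(98,150),(208,123)),("bl",(106,197),(217,166))):
    x,e=tri([(I["w2"],(380+a[0]/s-.35,150+a[1]/s-.35)),(I["w3"],(255+b[0]/s-.35,179+b[1]/s-.35))]);print(n,x.round(4),np.round(e,2))
x,e=tri([(I["w2"],(409.5,200.5)),(I["w3"],(318.5,220.5))]);print("mid",x)
# back corner of the table only w1,w3 for cross check
T=camera_info("top");S=camera_info("side")
print("table on z=.137 from each", [plane(I[k],np.mean([pt(k,c) for c in C[k]],0),.137).round(4).tolist() for k in I])
```

```text
[0.5055 0.04   0.1285] [0.8 1.6 1.4]
[0.5344 0.0779 0.1365] [0.1 0.4 0.3]
[0.5665 0.0461 0.139 ] [0.  0.1 0.1]
[0.5358 0.0131 0.1363] [0.3 0.2 0.2]
table [0.5356 0.0443 0.1351]
0.0483 52.70951251328672
0.0453 45.20252427360789
0.045 47.08646484373034
0.0413 48.40940897722541
tl [0.6138 0.2292 0.1693] [0.05 0.05]
bl [0.6258 0.2263 0.1712] [0.31 0.31]
mid [0.61989234 0.22840603 0.16723462]
table on z=.137 from each [[0.5345, 0.0457, 0.137], [0.5355, 0.0449, 0.137], [0.5347, 0.0457, 0.137]]
```

>>> apply_moves(
  steps=[-13,-49,5,0,0,0,85,-13,-49,5,0,0,0,85,-13,-49,5,0,0,0,85,-13,-49,5,0,0,0,85,-13,-49,5,0,0,0,85,-13,-49,5,0,0,0,85,-13,-49,5,0,0,0,85,-13,-49,5,0,0,0,85,-13,-49,5,0,0,0,85,-13,-49,5,0,0,0,85],
)

```text
t: 4.18
ee_pos: [0.4618, -0.3057, 0.2515]
eef_rot: [0.0, 0.23, 0.973, -0.0]
wrist_force: [1.2, 0.8, -0.8]
opening: 0.996
```

>>> apply_moves(
  steps=[0,0,0,0,0,8.3,60,0,0,0,0,0,8.2,60,0,0,0,0,0,0,60,0,0,0,0,0,0,60],
)

```text
t: 4.68
ee_pos: [0.4628, -0.3037, 0.2514]
eef_rot: [0.0, 0.365, 0.931, -0.0]
wrist_force: [0.0, 0.1, 0.3]
opening: 0.698
```

```bash
python3 snap.py w4
python3 - <<'E'
import pickle
from h import *
i=pickle.load(open("w4.pkl","rb"));im=cv2.imread("pics/w4.png");h=cv2.cvtColor(im,cv2.COLOR_BGR2HSV)
print(pose()[1].as_matrix().round(3).tolist(), proj(i,np.array([.462,-.306,.032])))
m=cv2.inRange(h,(12,50,120),(32,200,255));cs,_=cv2.findContours(m,cv2.RETR_EXTERNAL,cv2.CHAIN_APPROX_NONE)
for c in cs:
    if cv2.contourArea(c)>60:print(cv2.contourArea(c),cv2.minEnclosingCircle(c),cv2.boundingRect(c))
E
```

```text
4.725 [ 0.4629 -0.3037  0.2515] [ 1.000e-04  3.654e-01  9.309e-01 -1.000e-04] [-0.69  0.37  1.5  -0.    1.27 -1.51]
[[-0.733, 0.68, 0.0], [0.68, 0.733, -0.0], [-0.0, -0.0, -1.0]] [254.32083736 165.60763155]
445.5 ((252.5, 165.0), 12.500100135803223) (241, 153, 24, 25)
```

View pics/w4.png

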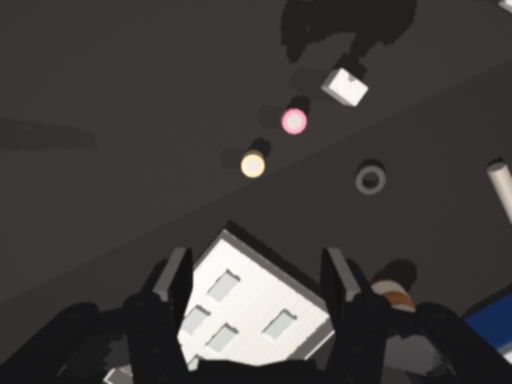

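The specimen is at (253,165), the pink decoy at (294,121) and the tray lies below them. I'll go down partway and measure again for height.

>>> apply_moves(
  steps=[0,0,30,0,0,0,60,0,0,30,0,0,0,60,0,0,30,0,0,0,60,0,0,20,0,0,0,60,0,0,0,0,0,0,60,0,0,0,0,0,0,60],
)

```text
t: 5.48
ee_pos: [0.4635, -0.3039, 0.1421]
eef_rot: [0.0, 0.366, 0.931, -0.0]
wrist_force: [-0.8, 0.2, 0.4]
opening: 0.7
```

```bash
python3 snap.py w5
python3 - <<'E'
import pickle
from h import *
obs=[]
for n in("w4","w5"):
    i=pickle.load(open(n+".pkl","rb"));im=cv2.imread(f"pics/{n}.png");h=cv2.cvtColor(im,cv2.COLOR_BGR2HSV)
    m=cv2.inRange(h,(12,50,120),(32,255,255));w=cv2.inRange(h,(0,0,230),(40,130,255))
    pr=proj(i,np.array([.4625,-.305,.032]))
    r={}
    for nm,mm in(("ring",m|w),):
        cs,_=cv2.findContours(mm,cv2.RETR_EXTERNAL,cv2.CHAIN_APPROX_NONE)
        c=min(cs,key=lambda c:np.linalg.norm(c[:,0].mean(0)-pr)if cv2.contourArea(c)>60 else 1e9)
        print(n,nm,cv2.contourArea(c),cv2.boundingRect(c),cv2.fitEllipse(c),pr.round(1))
    V=h[...,2];M=((V>200)&(np.hypot(*(np.indices(V.shape)[::-1]-pr[:,None,None]))<45)).astype(np.uint8)
    cs,_=cv2.findContours(M,cv2.RETR_EXTERNAL,cv2.CHAIN_APPROX_NONE);c=max(cs,key=cv2.contourArea);e=cv2.fitEllipse(c);print("top",e);obs.append((i,e[0]));print(plane(i,e[0],.032))
print(tri(obs))
im=cv2.imread("pics/w5.png");cv2.imwrite("pics/w5z.png",cv2.resize(im[80:260,156:356],(600,540)))
p,R=pose();print(p)
E
```

```text
5.525 [ 0.4636 -0.304   0.1423] [ 7.000e-04  3.663e-01  9.305e-01 -2.000e-04] [-0.69  0.5   1.63 -0.    1.01 -1.51]
w4 ring 445.5 (241, 153, 24, 25) ((252.4506378173828, 165.0596160888672), (23.46332550048828, 24.269853591918945), 15.432624816894531) [255.3 165.3]
top ((252.4127197265625, 165.3896484375), (21.33015251159668, 21.59554100036621), 114.61824798583984)
[ 0.46035741 -0.30740023  0.032     ]
w5 ring 1043.5 (234, 170, 34, 40) ((250.59750366210938, 189.72251892089844), (33.33156204223633, 40.020530700683594), 4.739156246185303) [254.4 192.8]
top ((250.42800903320312, 192.55043029785156), (31.629894256591797, 32.4214973449707), 83.44105529785156)
[ 0.46011454 -0.30719838  0.032     ]
(array([ 0.46086042, -0.30795528,  0.02848991]), [np.float64(0.021482126841139797), np.float64(0.021482126841163327)])
[ 0.46359034 -0.30402825  0.14230608]
```

View pics/w5z.png

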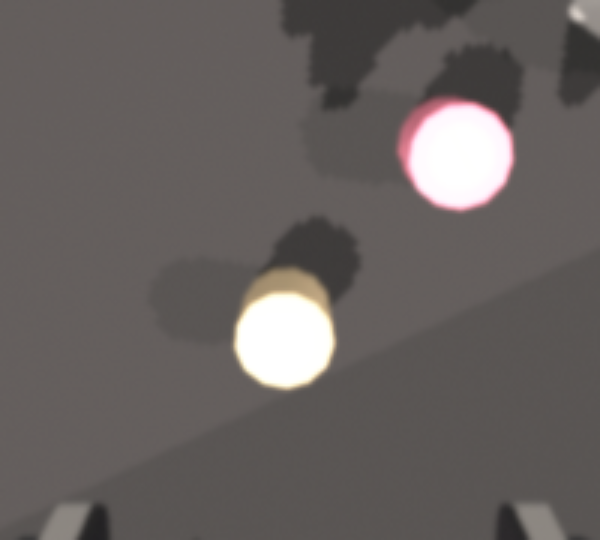

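The specimen's top centre comes out at (0.460,-0.307), about 4.7 mm along tool -y from the TCP. I'll descend and grip.

>>> apply_moves(
  steps=[0,-4.7,35,0,0,0,55,0,0,35,0,0,0,55,0,0,35,0,0,0,55,0,0,24,0,0,0,55,0,0,10,0,0,0,55,0,0,0,0,0,0,55,0,0,0,0,0,0,20,0,0,0,0,0,0,20,0,0,0,0,0,0,20,0,0,0,0,0,0,20],
  squeeze=25,
)

```text
t: 6.78
ee_pos: [0.4605, -0.3076, 0.0034]
eef_rot: [0.001, 0.367, 0.93, -0.0]
wrist_force: [-0.1, 0.8, 9.0]
opening: 0.299
```

>>> apply_moves(
  steps=[0,0,0,0,0,0,20,0,0,0,0,0,0,20],
)

```text
t: 7.02
ee_pos: [0.4604, -0.3076, 0.0034]
eef_rot: [0.001, 0.367, 0.93, -0.0]
wrist_force: [-0.5, -0.2, 7.7]
opening: 0.295
```

>>> apply_moves(
  steps=[0,0,-20,0,0,0,20,0,0,-30,0,0,0,20,0,0,-40,0,0,0,20,0,0,-40,0,0,0,20,0,0,-40,0,0,0,20,0,0,-30,0,0,0,20,0,0,0,0,0,0,20],
)

```text
t: 7.9
ee_pos: [0.4608, -0.3079, 0.205]
eef_rot: [0.002, 0.367, 0.93, -0.001]
wrist_force: [0.1, -0.3, -0.5]
opening: 0.294
```

>>> apply_moves(
  steps=[18.7,30.9,0,0,0,0,20,18.7,30.9,0,0,0,0,20,18.7,30.9,0,0,0,0,20,18.7,30.9,0,0,0,0,20,18.7,30.9,0,0,0,0,20,18.7,30.9,0,0,0,0,20,18.7,30.9,0,0,0,0,20,18.7,30.9,0,0,0,0,20,18.7,30.9,0,0,0,0,20,18.7,30.9,0,0,0,0,20],
)

```text
t: 9.15
ee_pos: [0.5336, 0.0476, 0.2016]
eef_rot: [-0.0, 0.367, 0.93, -0.0]
wrist_force: [0.9, 0.3, -0.4]
opening: 0.296
```

>>> apply_moves(
  steps=[0,0,0,0,0,0,20,0,0,0,0,0,0,20,0,0,0,0,0,0,20],
)

```text
t: 9.52
ee_pos: [0.5337, 0.0456, 0.2021]
eef_rot: [-0.0, 0.367, 0.93, -0.0]
wrist_force: [-0.2, -0.8, -0.5]
opening: 0.297
```

```bash
python3 snap.py w6
python3 - <<'E'
import pickle
from h import *
i=pickle.load(open("w6.pkl","rb"));p,R=pose();print(R.as_matrix().round(4).tolist())
for z in(.137,): 
  for a in(-1,1):
    for b in(-1,1):
      print(proj(i,np.array([.535,.0453,z])+.022*(a*np.array([.682,.731,0])+b*np.array([-.731,.682,0]))).round(1))
im=cv2.imread("pics/w6.png");cv2.imwrite("pics/w6z.png",cv2.resize(im[100:280,156:356],(600,540),interpolation=cv2.INTER_CUBIC))
E
```

```text
9.575 [0.5338 0.0456 0.2022] [-1.000e-04  3.671e-01  9.302e-01 -1.000e-04] [-0.03  0.4   1.6  -0.    1.14 -0.85]
[[-0.7304, 0.683, -0.0003], [0.683, 0.7304, -0.0001], [0.0001, -0.0003, -1.0]]
[225.7 243.6]
[223.7 182.5]
[288.9 243.5]
[290.8 182.3]
```

View pics/w6z.png

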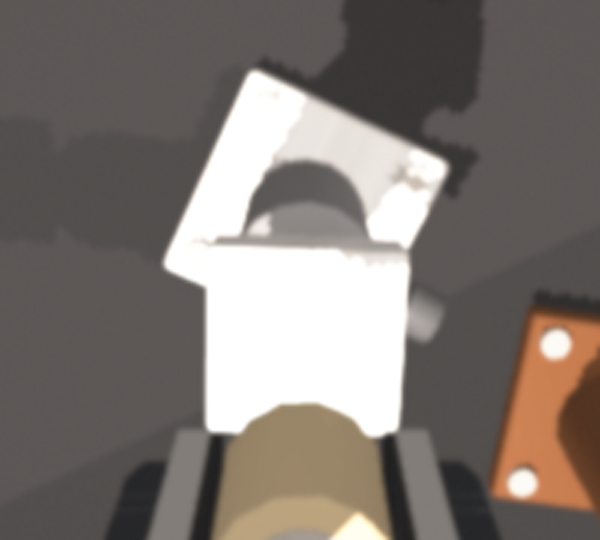

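The table corners land within about 1 px of prediction, apart from a 1.2° yaw. I'll correct by dx -1.7, dy +0.9 and rz +1.2, then descend.

>>> apply_moves(
  steps=[-1.7,0.9,0,0,0,1.2,20,0,0,20,0,0,0,20,0,0,20,0,0,0,20,0,0,12,0,0,0,20,0,0,6,0,0,0,20,0,0,0,0,0,0,20,0,0,0,0,0,0,20],
)

```text
t: 10.45
ee_pos: [0.5362, 0.0458, 0.1448]
eef_rot: [0.0, 0.376, 0.926, 0.0]
wrist_force: [0.6, -0.0, -1.6]
opening: 0.298
```

>>> apply_moves(
  steps=[0,0,1,0,0,0,20,0,0,0,0,0,0,20,0,0,0,0,0,0,20],
)

```text
t: 10.82
ee_pos: [0.5359, 0.0459, 0.1434]
eef_rot: [0.0, 0.376, 0.926, 0.0]
wrist_force: [-0.2, -0.1, 0.1]
opening: 0.295
```

>>> apply_moves(
  steps=[0,0,1,0,0,0,20,0,0,0,0,0,0,20,0,0,0,0,0,0,20],
)

```text
t: 11.2
ee_pos: [0.5358, 0.0459, 0.1423]
eef_rot: [-0.0, 0.376, 0.926, -0.0]
wrist_force: [0.3, 0.5, -0.6]
opening: 0.289
```

>>> apply_moves(
  steps=[0,0,0.8,0,0,0,20,0,0,0,0,0,0,20,0,0,0,0,0,0,20],
)

```text
t: 11.58
ee_pos: [0.5359, 0.0459, 0.1415]
eef_rot: [0.0, 0.376, 0.926, 0.0]
wrist_force: [0.0, -0.0, -0.8]
opening: 0.294
```

>>> apply_moves(
  steps=[0,0,0.8,0,0,0,20,0,0,0,0,0,0,20,0,0,0,0,0,0,20],
)

```text
t: 11.95
ee_pos: [0.5358, 0.0458, 0.1407]
eef_rot: [-0.0, 0.376, 0.926, -0.0]
wrist_force: [0.1, -0.0, -0.1]
opening: 0.295
```

>>> apply_moves(
  steps=[0,0,0.5,0,0,0,20,0,0,0,0,0,0,20,0,0,0,0,0,0,20],
)

```text
t: 12.32
ee_pos: [0.536, 0.0458, 0.1404]
eef_rot: [0.0, 0.376, 0.926, 0.0]
wrist_force: [-0.6, -0.3, 5.3]
opening: 0.296
```

Contact is felt at TCP z 0.1404, which puts the table top at 0.137 as expected. I'll release gently.

>>> apply_moves(
  steps=[0,0,0,0,0,0,29,0,0,0,0,0,0,34,0,0,0,0,0,0,40,0,0,0,0,0,0,50,0,0,0,0,0,0,62,0,0,0,0,0,0,70,0,0,0,0,0,0,70,0,0,0,0,0,0,70],
)

```text
t: 13.32
ee_pos: [0.5358, 0.0459, 0.1402]
eef_rot: [-0.0, 0.376, 0.926, -0.0]
wrist_force: [-1.1, 0.2, 0.7]
opening: 0.817
```

```bash
python3 snap.py w7
python3 - <<'E'
from h import *
T=camera_info("top");S=camera_info("side")
a=read_camera("side");cv2.imwrite("pics/side7.png",a[:,:,::-1])
w=cv2.imread("pics/w7.png")
c=np.hstack([cv2.resize(w[120:384,100:400],(400,352)),cv2.resize(a[130:240,200:300,::-1],(364,400),interpolation=cv2.INTER_CUBIC)[:352]])
cv2.imwrite("pics/z7.png",c)
E
```

```text
13.375 [0.5359 0.0459 0.1402] [0.     0.3764 0.9265 0.    ] [-0.03  0.48  1.67  0.    0.99 -0.82]
```

View pics/z7.png

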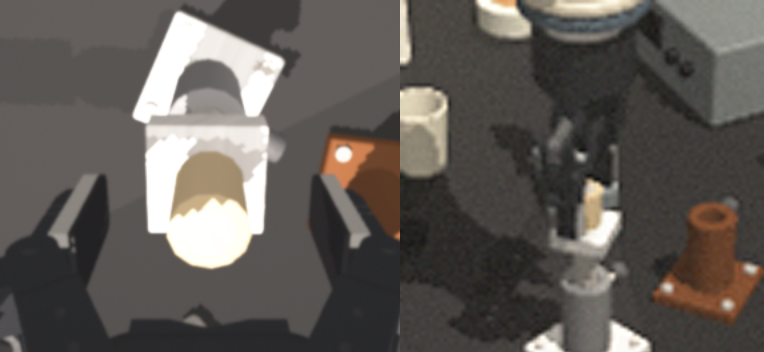

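The specimen stands centred on the table, free of the fingers. I'll lower the open jaws around the plate.

>>> apply_moves(
  steps=[0,0,6,0,0,0,72,0,0,8,0,0,0,72,0,0,8,0,0,0,72,0,0,6,0,0,0,72,0,0,3,0,0,0,72,0,0,0,0,0,0,72,0,0,0,0,0,0,72,0,0,0,0,0,0,72],
)

```text
t: 14.42
ee_pos: [0.536, 0.0458, 0.1094]
eef_rot: [0.0, 0.376, 0.926, 0.0]
wrist_force: [0.9, -0.1, 0.9]
opening: 0.84
```

>>> apply_moves(
  steps=[0,0,0,0,0,0,60,0,0,0,0,0,0,54,0,0,0,0,0,0,50,0,0,0,0,0,0,48,0,0,0,0,0,0,46,0,0,0,0,0,0,46],
  squeeze=20,
)

```text
t: 15.18
ee_pos: [0.5358, 0.0459, 0.1092]
eef_rot: [-0.0, 0.376, 0.926, -0.0]
wrist_force: [-0.6, 0.4, 1.0]
opening: 0.54
```

>>> apply_moves(
  steps=[0,0,0,0,0,0,44.5,0,0,0,0,0,0,44,0,0,0,0,0,0,43,0,0,0,0,0,0,42,0,0,0,0,0,0,41,0,0,0,0,0,0,40,0,0,0,0,0,0,40],
  squeeze=20,
)

```text
t: 16.05
ee_pos: [0.5359, 0.0458, 0.1093]
eef_rot: [0.0, 0.376, 0.926, 0.0]
wrist_force: [-0.9, -0.9, 5.0]
opening: 0.512
```

Run:
```python
from h import *
s=state();p,R=pose();print(s["opening"],"F tool",R.inv().apply(s["wrist_force"]).round(2),"M tool",R.inv().apply(s["torque"]).round(3))
```

```text
0.512314351393531 F tool [ 0.   -1.32 -4.98] M tool [ 0.307 -0.051 -0.012]
```

The grip is on the plate at 43.8 mm opening, with about 1 N of side force. I'll draw up 3 mm first and check.

>>> apply_moves(
  steps=[0,0,0,0,0,0,40,0,0,-1,0,0,0,40,0,0,-1,0,0,0,40,0,0,-1,0,0,0,40,0,0,0,0,0,0,40,0,0,0,0,0,0,40],
  squeeze=30,
)

```text
t: 16.8
ee_pos: [0.5358, 0.0459, 0.1121]
eef_rot: [-0.0, 0.376, 0.926, -0.0]
wrist_force: [-0.4, 0.2, -3.9]
opening: 0.509
```

```bash
cat > f.py <<'E'
from h import *
s=state();p,R=pose();print(p.round(4),s["opening"],"F tool",R.inv().apply(s["wrist_force"]).round(2),"M tool",R.inv().apply(s["torque"]).round(3))
E
python3 f.py
```

```text
[0.5358 0.0459 0.1121] 0.5085087841306084 F tool [ 0.42 -0.1   3.92] M tool [0.049 0.055 0.073]
```

The load is 3.9 N, which matches post plus specimen, and there's no side force. I'll continue.

>>> apply_moves(
  steps=[0,0,-2,0,0,0,40,0,0,-3,0,0,0,40,0,0,-3,0,0,0,40,0,0,-3,0,0,0,40,0,0,-3,0,0,0,40,0,0,-2,0,0,0,40,0,0,0,0,0,0,40],
)

```text
t: 17.68
ee_pos: [0.5359, 0.0458, 0.1283]
eef_rot: [0.0, 0.376, 0.926, 0.0]
wrist_force: [-0.5, 0.4, -4.0]
opening: 0.51
```

>>> apply_moves(
  steps=[0,0,-2,0,0,0,40,0,0,-3,0,0,0,40,0,0,-3,0,0,0,40,0,0,-3,0,0,0,40,0,0,-2,0,0,0,40,0,0,0,0,0,0,40,0,0,0,0,0,0,40],
)

```text
t: 18.55
ee_pos: [0.5358, 0.0459, 0.1411]
eef_rot: [-0.0, 0.376, 0.926, 0.0]
wrist_force: [-0.2, -0.8, -4.3]
opening: 0.509
```

```bash
python3 f.py; python3 snap.py w8
python3 - <<'E'
import pickle
from h import *
S=camera_info("side");a=read_camera("side");cv2.imwrite("pics/side8.png",a[:,:,::-1])
i=pickle.load(open("w8.pkl","rb"))
tip=np.array([.6198,.2278,.170]);print(proj(i,tip),proj(S,tip),proj(S,np.array([.5358,.0455,.167])))
w=cv2.imread("pics/w8.png")
sp=lambda x0,y0,ww,hh:cv2.resize(a[y0:y0+hh,x0:x0+ww,::-1],(400,300),interpolation=cv2.INTER_CUBIC)
ps=proj(S,tip).astype(int);pb=proj(S,np.array([.5358,.0455,.167])).astype(int);pw=proj(i,tip).astype(int)
wz=w[max(0,pw[1]-60):][:120,max(0,min(352,pw[0]-80)):][:,:160];print("wz origin",max(0,min(352,pw[0]-80)),max(0,pw[1]-60),"s",ps-[20,15],pb-[30,22])
c=np.vstack([np.hstack([cv2.resize(w,(400,300)),cv2.resize(wz,(400,300),interpolation=cv2.INTER_CUBIC)]),np.hstack([sp(ps[0]-20,ps[1]-15,40,30),sp(pb[0]-30,pb[1]-22,60,45)])])
cv2.imwrite("pics/z8.png",c)
E
```

```text
[0.5358 0.0459 0.1411] 0.50940840341945 F tool [-0.41 -0.71  4.34] M tool [-0.021  0.067  0.071]
18.6 [0.5358 0.0459 0.1411] [-1.000e-04  3.764e-01  9.265e-01 -0.000e+00] [-0.03  0.48  1.67  0.    0.99 -0.82]
[811.04222629 122.93384721] [249.51530197 145.61704813] [250.66080139 182.06981301]
wz origin 352 62 s [229 130] [220 160]
```

View pics/z8.png

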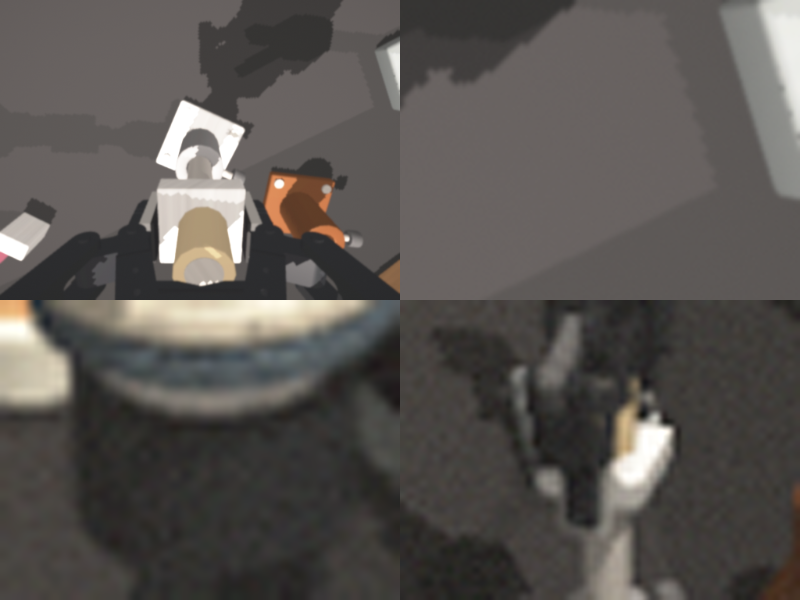

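The specimen stands on the plate between the fingers and the rod rises straight. The pointer isn't visible in this pose, so I'll refine its height from the saved views using its long edges. Those suit the w1–w2 baseline.

Run:
```python
import pickle
from h import *
I={k:pickle.load(open(k+".pkl","rb")) for k in("w1","w2","w3")}
rng={"w1":(414,450,284.),"w2":(416,464,196.5),"w3":(326,372,217.)}
mid={"w1":(429.1,284.1),"w2":(441.1,196.3),"w3":(348.6,216.8)}
L={}
for k,(a,b,_) in rng.items():
    g=cv2.cvtColor(cv2.imread(f"pics/{k}.png"),cv2.COLOR_BGR2GRAY).astype(float)
    up=[];lo=[]
    for x in range(a,b):
        y0=int(round(mid[k][1]-(x-mid[k][0])*np.tan(np.radians(9.3))))
        col=g[:,x]; T=175
        y=y0
        while col[y]>T:y-=1
        up.append((x,y+(T-col[y])/(col[y+1]-col[y])))
        y=y0
        while col[y]>T:y+=1
        lo.append((x,y-(T-col[y])/(col[y-1]-col[y])))
    for n,e in(("up",up),("lo",lo)):
        e=np.array(e);f=np.polyfit(e[:,0],e[:,1],1);r=e[:,1]-np.polyval(f,e[:,0]);ok=abs(r)<.6
        f=np.polyfit(e[ok,0],e[ok,1],1);L[k,n]=f;print(k,n,f.round(3),(e[ok,1]-np.polyval(f,e[ok,0])).std().round(2),ok.mean().round(2))
def pl(k,n):
    f=L[k,n];o,d1=ray(I[k],(rng[k][0],np.polyval(f,rng[k][0])));_,d2=ray(I[k],(rng[k][1],np.polyval(f,rng[k][1])))
    m=np.cross(d1,d2);m/=np.linalg.norm(m);return m,m@o
for ks in(("w1","w2"),("w1","w3"),("w2","w3")):
    for n in("up","lo"):
        (m1,c1),(m2,c2)=pl(ks[0],n),pl(ks[1],n)
        for y in(.229,.27):print(ks,n,np.linalg.solve([m1,m2,[0,1,0]],[c1,c2,y]).round(4))
```

```text
w1 up [-1.56000e-01  3.44485e+02] 0.1 1.0
w1 lo [-1.60000e-01  3.59382e+02] 0.05 1.0
w2 up [-1.75000e-01  2.65766e+02] 0.14 1.0
w2 lo [-1.7100e-01  2.7917e+02] 0.05 1.0
w3 up [-1.71000e-01  2.68929e+02] 0.08 1.0
w3 lo [-1.7000e-01  2.8374e+02] 0.06 1.0
('w1', 'w2') up [0.6141 0.229  0.1673]
('w1', 'w2') up [0.6254 0.27   0.1681]
('w1', 'w2') lo [0.6275 0.229  0.1702]
('w1', 'w2') lo [0.6394 0.27   0.17  ]
('w1', 'w3') up [0.6135 0.229  0.168 ]
('w1', 'w3') up [0.6252 0.27   0.1685]
('w1', 'w3') lo [0.6274 0.229  0.1704]
('w1', 'w3') lo [0.6392 0.27   0.1703]
('w2', 'w3') up [0.6199 0.229  0.1528]
('w2', 'w3') up [0.6282 0.27   0.1614]
('w2', 'w3') lo [0.6292 0.229  0.1666]
('w2', 'w3') lo [0.6419 0.27   0.1647]
```

The clean lower edge gives a level line at z 0.170 (upper edge 0.168, end corners 0.169–0.171). The table top is now at about 0.1688, so I'll raise it 1 mm and settle.

>>> apply_moves(
  steps=[0,0,-1,0,0,0,40,0,0,0,0,0,0,40,0,0,0,0,0,0,40,0,0,0,0,0,0,40],
)

```text
t: 19.15
ee_pos: [0.5359, 0.0459, 0.1422]
eef_rot: [0.0, 0.376, 0.926, -0.0]
wrist_force: [-0.0, 0.1, -4.6]
opening: 0.507
```

```bash
python3 f.py; python3 snap.py w9
python3 - <<'E'
import pickle
from h import *
# relative check: plate edge position in image vs before lift is camera-fixed (slip): compare w8,w9
a=cv2.imread("pics/w8.png").astype(int);b=cv2.imread("pics/w9.png").astype(int)
print("diff in plate/specimen region",abs(a-b)[225:384,200:315].mean())
cv2.imwrite("pics/w9z.png",cv2.resize(b[200:384,150:370].astype(np.uint8),(660,552)))
i=pickle.load(open("w9.pkl","rb"))
for z in(.168,.170,.172):print(z,[proj(i,np.array([.5358,.0455,z])+.022*(c*np.array([.697,.717,0])+np.array([-.717,.697,0]))).round(1).tolist() for c in(-1,1)])
E
```

```text
[0.5359 0.0459 0.1422] 0.5071546820761945 F tool [0.07 0.05 4.64] M tool [ 0.052 -0.032  0.021]
19.2 [0.5358 0.0459 0.1422] [-0.      0.3763  0.9265 -0.    ] [-0.03  0.48  1.67  0.    1.   -0.82]
diff in plate/specimen region 1.7972472883055328
0.168 [[199.0, 240.5], [311.7, 240.3]]
0.17 [[198.1, 242.7], [312.5, 242.5]]
0.172 [[197.2, 245.0], [313.4, 244.8]]
```

View pics/w9z.png

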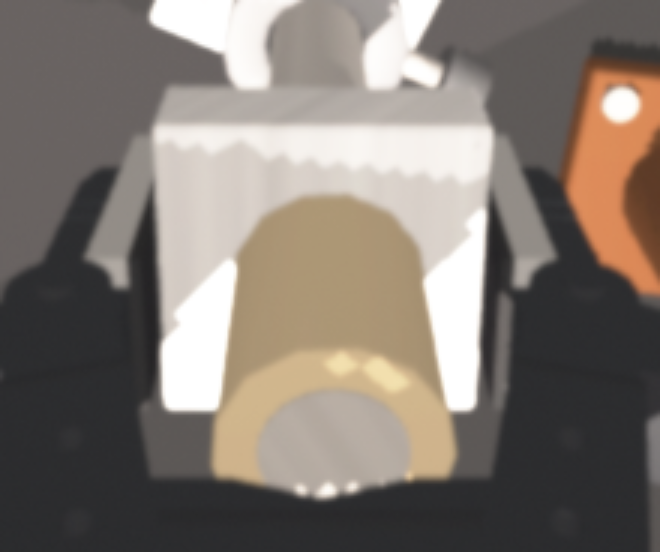

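The plate's upper edge is at row 242.3 and about 113 px wide, which matches a height of 0.169–0.170. The specimen stands clear of the fingers, within about 2 mm of the middle. I'll hand in.

```bash
python3 -c "
from plant import *
print(sign_off())"
```

```text
the job is handed in; nothing more can be done
None
```

I stood the specimen on the post's table and let go. I then took hold of the table by two opposite sides, drew the post up about 33 mm, and handed the job in at about 19 s with the arm holding it still.

**Last checks**
- **Height:** by arm travel the table top is at about 0.170 m, and the last wrist picture gives 0.169–0.170 m. The pointer tip measures about 0.170 m; most single estimates ran from 0.167 to 0.171 m. The closely spaced view pair disagreed, reading 0.153–0.167 m, and I set it aside as ill-conditioned for those edges.
- **Pull:** the wrist carries 4.6 N (3.9–4.6 N during the lift), about the weight of the post and specimen. Side force at the checks was under 1 N, so nothing suggested jamming.
- **Specimen:** it stands upright, about 1.5 mm off the table's middle and clear of the fingers.
- **Not checked at the end:** the pointer was not visible from the final pose, so I could not compare it directly with the table or look to see that it had not moved. I did not look at the bystanders again, but the arm touched nothing except the specimen and the post, apart from perhaps the bench (about 8 N upward as it gripped the specimen).

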